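# Ring up a sprued wax pattern for investing

### The job

Ring up the wax for investing: lift the steel casting ring that fits the rubber crucible former carrying the green wax pattern up off its peg on the sloping rack, and lower it gently, upright, over the wax until it sits fully home round the former's collar, flat on the flange. Do not touch the wax, leave the other ring hanging on its peg, and do not disturb the two small bottles or the pink wax block.

Things in the scene. Friction and masses are not known exactly. Their poses are not given: they have to be found in the camera images.
- rack: White sheet on a pillar stand, fixed. Origin on the bench under the pillar; at yaw 0 it faces -x. The sheet, 236 mm wide, slopes up along +x at 41 deg from its lower edge (50 mm in front of the origin, 160 mm up) to 235 mm height; 10 mm lip at that edge. Two 8 mm pegs with black 16 mm balls stand square to it (leaning 41 deg from vertical to the front), 62 mm either side of the middle
- peg_left (a point): Centre of the black ball at the end of the rack's left (+y) peg, 58 mm off the face.
- peg_right (a point): Centre of the black ball at the end of the rack's right (-y) peg, 58 mm off the face.
- ring_small: Small steel casting ring: plain open tube 46 mm outside, 41 mm bore, 45 mm high, about 0.14 kg. Hangs by its bore on one of the two pegs (either one), its lower rim against the sloping face. z is its axis, from the lower rim to the upper rim (along the peg, as it hangs); origin on the axis, 20 mm from the lower and 25 mm from the upper rim
- ring_large: Large steel casting ring: plain open tube 60 mm outside, 55 mm bore, 45 mm high, about 0.19 kg. Hangs on the other peg in the same way. z is its axis, from lower to upper rim; origin on the axis 12 mm from the lower rim, 33 mm from the upper rim.
- ring_small_foot (a point): Centre of the small ring's lower rim.
- ring_large_foot (a point): Centre of the large ring's lower rim.
- former_small: Small black rubber crucible former, stuck fast to the bench by its suction foot. Origin under its centre, z up: flange 60 mm across and 10 mm high, on it a collar 39.5 mm across from 10 to 18 mm height (top edge bevelled 1.5 mm) that the small ring's bore fits round with 0.75 mm to spare all round, on that a cone to 26 mm height.
- former_large: Large black rubber crucible former, stuck fast to the bench likewise: flange 74 mm across and 10 mm high, collar 53.5 mm across from 10 to 18 mm height for the large ring (0.75 mm to spare all round), cone to 26 mm height.
- wax: Green wax pattern, three crowns on a sprue, 29 mm across and 28 mm high, fragile; stands on the cone of one of the two formers (either one), on its axis. Origin at its foot, 26 mm above the bench; its top is 54 mm above the bench. The other former carries only a bare brass sprue pin, 14 mm high.
- bottle_white: Small white liquid bottle, 30 mm across, 50 mm high, loose bystander. Origin under its centre.
- bottle_blue: Small bottle with a blue label, 30 mm across, 60 mm high, loose bystander. Origin under its centre.
- wax_block: Block of pink wax, 32x55x14 mm, loose bystander. Origin under its centre.

How it is judged:
On the way:
1. the ring that fits the waxed former is off its peg and clear of the rack, lifted above the wax (((horizontal distance between wax and former_small below 0.02 m and contact force between ring_small and rack below 0.01 N and height (world z) of ring_small_foot above 0.054 m and x of ring_small_foot in the frame of rack below -0.09 m) or (horizontal distance between wax and former_large below 0.02 m and contact force between ring_large and rack below 0.01 N and height (world z) of ring_large_foot above 0.054 m and x of ring_large_foot in the frame of rack below -0.09 m))), for 0.1 s.
At the end, for the whole second after the job is handed in: The ring that matches the former with the wax sits round that former's collar: lower rim within 2.5 mm of the flange, axis within 3 mm of the former's and within 0.06 rad of vertical, at rest; the other ring still hangs within 15 mm of where it hung (((horizontal distance between wax and former_small below 0.02 m and horizontal distance between ring_small_foot and former_small below 0.003 m and z of ring_small_foot in the frame of former_small between 0.007 and 0.0125 m and angle between ring_small's own z axis and vertical below 0.06 rad and linear speed of ring_small below 0.01 m/s and distance of ring_large from where it was at the start of the episode below 0.015 m) or (horizontal distance between wax and former_large below 0.02 m and horizontal distance between ring_large_foot and former_large below 0.003 m and z of ring_large_foot in the frame of former_large between 0.007 and 0.0125 m and angle between ring_large's own z axis and vertical below 0.06 rad and linear speed of ring_large below 0.01 m/s and distance of ring_small from where it was at the start of the episode below 0.015 m))); the robot touches nothing.
It fails at once if the wax is touched (contact force between wax and anything else above 0.3 N).
It fails at once if the ring is dropped or forced onto the former (over 40 N) (contact force between ring_small and former_small above 40 N or contact force between ring_large and former_large above 40 N).
It fails at once if the other ring is taken off or knocked along (over 15 mm) ((horizontal distance between wax and former_small below 0.02 m and distance of ring_large from where it was at the start of the episode above 0.015 m) or (horizontal distance between wax and former_large below 0.02 m and distance of ring_small from where it was at the start of the episode above 0.015 m)).
It fails at once if a bottle or the wax block is disturbed (over 20 mm) (distance of any of bottle_white, bottle_blue, wax_block from where it was at the start of the episode above 0.02 m).
It also fails if it takes over 45 s, if anything falls off the work surface, if the arm or the gripper's body presses on something with over 40 N, if the wrist force passes 120 N, or if a joint passes its speed limit or range.

### The arm

A 7-joint arm with a two-finger parallel gripper is mounted at the origin on the work surface; the furniture and walls round the work are solid. World frame = base frame: x ahead of the robot, y to its left, z up, the work surface at z = 0. Lengths are in m, angles in rad, forces in N, time in s.
With the tool pointing down it reaches from about 0.425 to 0.925 m from the base axis. Payload 6.8 kg.
Tool frame: the origin (TCP) lies on the centre line of the jaws, within the pads' length; the fingertips stand 11 mm ahead of it and the grasp point (between the pads) lies 8 mm behind it; z points along the fingers, y is the line along which they close (so a half turn about z gives the same grasp; the last joint's range is limited). The gripper opens to 88 mm and grips with 3 to 60 N. Pads are 20 mm wide; open, the fingers measure 115 mm over their backs; the gripper's body (75 mm by 178 mm) begins 61 mm behind the grasp point.
Start: joints at [-1.328, 0.477, 0.022, 1.555, -0.011, 1.109, -0.083], TCP at [0.232, 0.634, 0.234] pointing down, gripper open.
Joint ranges: [-2.96, 2.96], [-0.34, 2.1], [-1.41, 1.46], [0.24, 2.44], [-1.37, 4.51], [0.17, 1.92], [-2.96, 2.96]. Speed limits (rad/s): [2.39, 2.39, 3.14, 3.14, 3.14, 3.14, 3.14].

### API

Orientations are given as a unit quaternion [x, y, z, w].
In Python, from bench import bot gives the robot as it stands.
- The arm moves only by the tool carry_out, never from a script. Its argument "motion" is a list of rows, each a list of 3 entries, a list of its own where there are three numbers: the finger opening in mm, from 0 to 87.8, then the shift along the tool's x, y, z in mm, then the turn, a rotation vector about the tool's x, y, z in degrees. In form: [[claw, [tx, ty, tz], [ax, ay, az]], ...]. A call has 1 to 12 rows; each row is the pose to reach, as a shift and turn from the pose commanded when the call began, along the tool's axes at that moment; what a row does not reach only later rows make up. A row lasts 1/10 s, in which the tool goes at most 50 mm and 8.59 degrees, less where a joint would pass 70% of its speed; a pose out of reach is approached as far as the arm can. A call with a gripper value outside its range is refused whole. The fingers move at their own pace and stop on an object; "grip_force" is the grip in N (left out, the last holds). Time passes only in rows, so rows that repeat a pose let the fingers close. It gives the time, the measured TCP pose, the force, the opening and the grip force at its end, in the units of the state.
- bot.get_obs(): the state, without advancing time (a new reading comes with each control period).
- bot.capture(name): name is "scene" or "top"; returns the picture (420x560x3 uint8, red, green, blue); there is no depth.
- bot.calibration(name): a dict with "fx", "fy", "cx", "cy" (pixels), "eye" and "orientation" of the camera in the world. Camera axes: x right, y down, z forward; pixel columns grow to the right and rows downward; lengths in m; the calibration is good to about 2 mm. A picture is of the moment at which its call begins. calibration takes no time and is no camera call.
- bot.close_job(): hands the job in; it is judged then, once.
The state is a dict: "time_s": time; "joint_pos": joint angles; "dq": joint speeds; "tau": joint torques, N m; "position": TCP position; "eef_rot": TCP orientation; "ft_force": force on the tool from outside, world axes, zero at the start; "torque": the same for the moment, N m; "finger_gap": finger opening in m; "grip_force": force on a finger pad.
Only numpy, scipy, OpenCV 4.12 (cv2) and the standard library are available. Lean on these libraries where they do the work, as an engineer would, in place of code of your own. Each camera call takes 0.05 s, during which the arm holds its last target. There are 200 camera calls.

## Working session

There is one attempt and no reset: what is moved stays moved. The work goes in short steps, Python scripts to look and compute and a tool call to move; the robot and the scene stay as the last step left them, time stands still between calls to the robot, and variables do not carry over. Pictures are saved under pics/ and viewed, at most 10 in all, crops included, and the job is handed in when it is done.

Besides the shell and the picture viewer there is one more tool, called after "Call:" as name(argument=value, ...) on one line, values as JSON. carry_out: Moves the arm, as the interface text tells. Its arguments: {"type":"object","properties":{"motion":{"type":"array"},"grip_force":{"type":"number"}},"required":["motion"]}

```bash
mkdir -p pics; ls; python3 - <<'E'
from bench import bot
import cv2
for n in("scene","top"):
    cv2.imwrite(f"pics/{n}0.png",bot.capture(n)[:,:,::-1]); print(n,bot.calibration(n))
o=bot.get_obs();print(o)
E
```

```text
pics
scene {'fx': 387.78271115437434, 'fy': 387.78271115437434, 'cx': 279.31965916098517, 'cy': 208.13700099892438, 'eye': array([ 0.18174732, -0.48319045,  0.65548553]), 'orientation': array([ 0.85851255, -0.20318538,  0.11900355, -0.45553272])}
top {'fx': 543.787963332073, 'fy': 543.787963332073, 'cx': 277.22995630965937, 'cy': 203.05065581470896, 'eye': array([0.30175666, 0.16022618, 1.29575879]), 'orientation': array([ 0.70966015, -0.6986507 ,  0.06955889, -0.05857668])}
{'time_s': 0.1, 'joint_pos': array([-1.32808821,  0.47769072,  0.02237389,  1.55634546, -0.01153895,
        1.1093063 , -0.08309241]), 'dq': array([ 8.27193477e-04, -1.09161636e-03,  4.32596649e-04, -3.11177231e-03,
        9.07221535e-04,  5.51520114e-05,  3.31284237e-03]), 'tau': array([ 3.04512185e-03, -5.84091783e+01,  1.53962687e+00, -2.73309213e+01,
       -5.41614974e-02,  1.30801153e-02,  2.60626626e-05]), 'position': array([0.23180438, 0.6333869 , 0.23280046]), 'eef_rot': array([ 1.74514533e-01,  9.84654264e-01, -8.05400667e-04, -9.37520451e-05]), 'ft_force': array([ 0.45789114, -0.1677438 ,  0.04859907]), 'torque': array([-0.00020519, -0.00573509,  0.0125725 ]), 'grip_force': 0.0, 'finger_gap': 0.08807489135197316}
```

View pics/scene0.png

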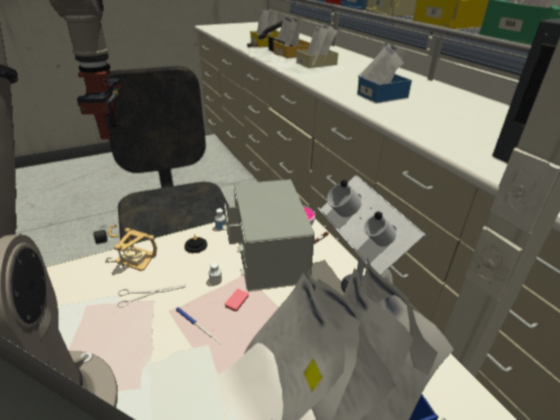

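View pics/top0.png

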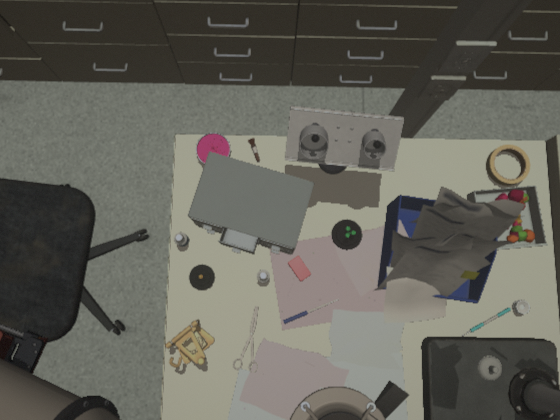

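The scene view shows the rack at about (370,220) with both rings. The top view shows the rack at (345,140), the waxed former at (346,235), the bare former at (202,277), the bottles at (181,240) and (263,277), and the pink block at (299,268). Next I'll enlarge crops and measure.

```bash
cat > h.py <<'E'
import numpy as np,cv2
from bench import bot
from scipy.spatial.transform import Rotation as R
def cam(n):
    c=bot.calibration(n);return c,R.from_quat(c['orientation']).as_matrix(),np.array(c['eye'])
def ray(n,u,v):
    c,M,e=cam(n);d=M@np.array([(u-c['cx'])/c['fx'],(v-c['cy'])/c['fy'],1]);return e,d/np.linalg.norm(d)
def onz(n,u,v,z):
    e,d=ray(n,u,v);return e+d*(z-e[2])/d[2]
def proj(n,p):
    c,M,e=cam(n);q=M.T@(np.array(p)-e);return np.array([c['cx']+c['fx']*q[0]/q[2],c['cy']+c['fy']*q[1]/q[2]])
def tri(a,b):
    e1,d1=ray(*a);e2,d2=ray(*b)
    s=np.linalg.lstsq(np.c_[d1,-d2],e2-e1,rcond=None)[0]
    p,q=e1+s[0]*d1,e2+s[1]*d2;return (p+q)/2,np.linalg.norm(p-q)
E
python3 - <<'E'
from h import *
t=cv2.imread('pics/top0.png');s=cv2.imread('pics/scene0.png')
def up(i,x,y,w,h,k):return cv2.resize(i[y:y+h,x:x+w],None,fx=k,fy=k,interpolation=cv2.INTER_CUBIC)
a=up(t,270,95,150,100,4);b=up(s,310,165,120,110,4)
cv2.imwrite('pics/a.png',a);cv2.imwrite('pics/b.png',b)
for nm,(x,y,w,h) in dict(wax=(325,212,45,45),bare=(182,258,40,40)).items():
    g=t[y:y+h,x:x+w].max(2); m=((g<75)).astype('uint8')
    cs,_=cv2.findContours(m,cv2.RETR_EXTERNAL,cv2.CHAIN_APPROX_NONE);c=max(cs,key=cv2.contourArea)
    (cx,cy),ax,an=cv2.fitEllipse(c);print(nm,cx+x,cy+y,ax,an,onz('top',cx+x,cy+y,.005))
for nm,p in dict(bw=(181,240),bb=(263,277),blk=(299,268)).items():print(nm,onz('top',*p,.03))
hsv=cv2.cvtColor(t,cv2.COLOR_BGR2HSV);m=cv2.inRange(hsv[212:257,325:370],(40,90,60),(85,255,255));ys,xs=np.nonzero(m);print('green',xs.mean()+325,ys.mean()+212,len(xs))
E
```

```text
wax 346.26829528808594 234.20425033569336 (28.45412254333496, 29.21951675415039) 123.1780014038086 [ 0.46579181 -0.02454262  0.005     ]
bare 201.46148109436035 276.9645004272461 (23.71308135986328, 24.252870559692383) 7.225247383117676 [0.3591649  0.31729885 0.005     ]
bw [0.44276401 0.36518429 0.03      ]
bb [0.36008084 0.17253497 0.03      ]
blk [0.38200912 0.08952283 0.03      ]
green 349.26785714285717 231.83928571428572 56
```

View pics/a.png

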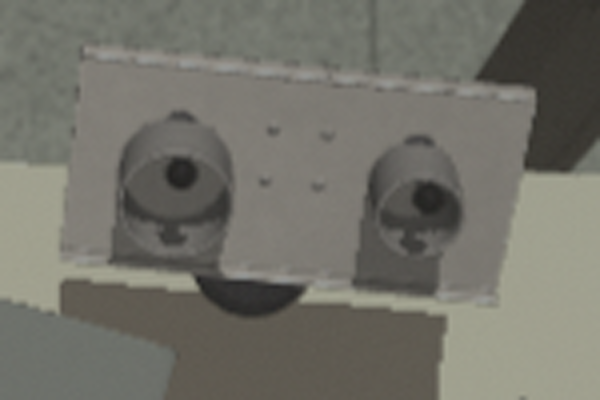

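View pics/b.png

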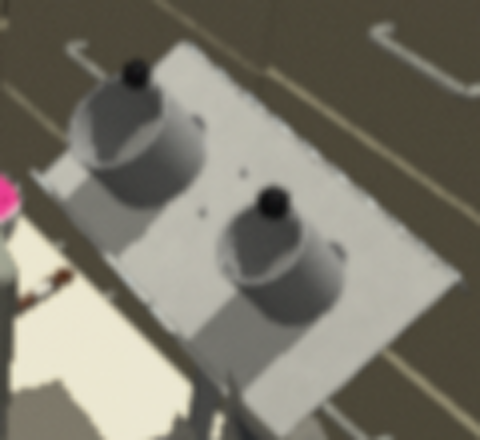

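The waxed former is the large one: its flange is about 29 px across against 24 px for the bare one. So I need the large ring, which hangs on the left peg, with its ball at about (315,138) in top and (344,183) in scene. Next I'll triangulate the balls.

```bash
cat > m.py <<'E'
from h import *
def ball(img,u,v,r=6,th=45):
    x,y=int(round(u))-r,int(round(v))-r
    g=img[y:y+2*r+1,x:x+2*r+1].max(2).astype(float);w=np.clip(th-g,0,None)
    n,l,st,ce=cv2.connectedComponentsWithStats((w>0).astype('uint8'));k=l[r,r]
    w=w*(l==k)if k else w
    w=np.minimum(w,20);Y,X=np.mgrid[0:2*r+1,0:2*r+1];return (w*X).sum()/w.sum()+x,(w*Y).sum()/w.sum()+y,(w>0).sum()
E
python3 - <<'E'
from m import *
t=cv2.imread('pics/top0.png');s=cv2.imread('pics/scene0.png')
P={}
for n,a,b in(('L',(315,138),(343.5,183)),('R',(377,144),(378,215))):
    A=ball(t,*a);B=ball(s,*b);p,e=tri(('top',*A[:2]),('scene',*B[:2]));P[n]=p;print(n,A,B,p.round(4),'gap',e.round(4))
d=P['L']-P['R'];print('dist',np.linalg.norm(d),'yaw',np.degrees(np.arctan2(-d[0],d[1])))
# rack corners at known heights (pixel from crop a)
for nm,(u,v),z in(('lowL',(62,260),.165),('lowR',(497,303),.165),('upL',(83,46),.235),('upR',(535,92),.235)):print(nm,onz('top',270+(u+.5)/4-.5,95+(v+.5)/4-.5,z).round(4))
yaw=np.arctan2(-d[0],d[1]);c,sn=np.cos(yaw),np.sin(yaw);Rz=np.array([[c,-sn,0],[sn,c,0],[0,0,1]])
a=np.radians(41);n=Rz@[-np.sin(a),0,np.cos(a)];dn=Rz@[-np.cos(a),0,-np.sin(a)]
ax=P['L']-.058*n; C=ax+.0235*dn
for h in(0,.033,.045):print('ring axis at',h,(C+h*n).round(4),proj('top',C+h*n),proj('scene',C+h*n))
w=proj('top',C+.045*n);print('upper rim centre in crop a',(w-[270,95]+.5)*4-.5, 'b',(proj('scene',C+.045*n)-[310,165]+.5)*4-.5)
E
```

```text
L (np.float64(314.458904109589), np.float64(138.4041095890411), np.int64(31)) (np.float64(343.2320328542094), np.float64(183.5523613963039), np.int64(34)) [0.6259 0.0728 0.2521] gap 0.0002
R (np.float64(376.6102941176471), np.float64(144.625), np.int64(32)) (np.float64(377.57966101694916), np.float64(216.03898305084746), np.int64(37)) [ 0.6154 -0.0515  0.2514] gap 0.0006
dist 0.12475143316990935 yaw -4.8300953018051676
lowL [0.6044 0.1285 0.165 ]
lowR [ 0.585  -0.1052  0.165 ]
upL [0.6991 0.121  0.235 ]
upR [ 0.6791 -0.1111  0.235 ]
ring axis at 0 [0.6461 0.0711 0.1929] [312.90513175 137.56372141] [348.37236458 205.41214016]
ring axis at 0.033 [0.6245 0.0729 0.2178] [312.98178755 144.00962008] [340.93414313 197.62064403]
ring axis at 0.045 [0.6167 0.0736 0.2268] [313.010636 146.435454] [338.13480861 194.68835649]
upper rim centre in crop a [173.54254402 207.241816  ] b [114.03923443 120.25342597]
```

```bash
cat >> h.py <<'E'
def rackR():
    y=np.radians(-4.83);a=np.radians(41);Rz=R.from_euler('z',y).as_matrix()
    n=Rz@[-np.sin(a),0,np.cos(a)];Y=Rz@[0,1,0];return np.c_[np.cross(Y,-n),Y,-n]
def rel(p,M):
    o=bot.get_obs();T=R.from_quat(o['eef_rot']);
    return (T.inv().apply(np.array(p)-o['position'])*1000).round(1),np.degrees((T.inv()*R.from_matrix(M)).as_rotvec()).round(2)
E
python3 - <<'E'
from h import *
M=rackR();print(M.round(3))
o=bot.get_obs();R0=R.from_quat(o['eef_rot']).as_matrix()
print(rel((.232,.634,.36),R0));print(rel((.50,.12,.40),M))
E
```

```text
[[-0.752  0.084  0.654]
 [ 0.064  0.996 -0.055]
 [-0.656  0.    -0.755]]
(array([   0. ,    0.4, -127.2]), array([-0., -0.,  0.]))
(array([-428.3, -390.2, -166.5]), array([ -5.55, -40.76, -14.58]))
```

Call:
carry_out(motion=[[87,[0,0,-50],[0,0,0]],[87,[0,0,-100],[0,0,0]],[87,[0,0,-150],[0,0,0]],[87,[-35,-30,-166],[0,0,0]],[87,[-70,-60,-166],[0,-4,-1.5]],[87,[-105,-90,-166],[-0.5,-8,-3]],[87,[-140,-120,-166],[-1.5,-14,-5]],[87,[-175,-155,-166],[-2.5,-20,-7]],[87,[-210,-190,-166],[-3.5,-26,-9]],[87,[-245,-225,-166],[-4.5,-32,-11]],[87,[-280,-255,-166],[-5.5,-38,-13]],[87,[-315,-287,-166],[-5.55,-40.8,-14.6]]])

```text
time_s: 1.3
position: [0.4285, 0.2546, 0.3986]
eef_rot: [0.037, 0.935, -0.014, 0.352]
ft_force: [1.0, -1.0, -0.1]
finger_gap: 0.0869
grip_force: 0.0
```

```bash
python3 - <<'E'
from h import *
M=rackR();o=bot.get_obs();print(o['time_s'],o['position'],o['joint_pos'].round(2))
C=np.array([.6461,.0711,.1929]);print(rel((.50,.12,.38),M),rel(C-M[:,2]*.095,M))
E
```

```text
1.3 [0.42854356 0.25460323 0.39859278] [-1.22 -0.19  0.12  2.14  0.81  1.04  0.02]
(array([ -49.3, -128.5,   68.1]), array([0.13, 0.21, 0.23])) (array([ -38.9, -165.2,  212.4]), array([0.13, 0.21, 0.23]))
```

Call:
carry_out(motion=[[87,[-10,-45,10],[0,0,0]],[87,[-20,-85,35],[0,0,0]],[87,[-30,-120,70],[0,0,0]],[87,[-39,-150,105],[0,0,0]],[87,[-39,-165,145],[0,0,0]],[87,[-39,-165,185],[0,0,0]],[87,[-39,-165,205],[0,0,0]],[87,[-39,-165,212],[0,0,0]],[87,[-39,-165,212],[0,0,0]],[87,[-39,-165,212],[0,0,0]]])

```text
time_s: 2.3
position: [0.5832, 0.0781, 0.2657]
eef_rot: [0.039, 0.936, -0.014, 0.351]
ft_force: [0.4, 0.3, -0.2]
finger_gap: 0.0872
grip_force: 0.0
```

```bash
python3 - <<'E'
from h import *
M=rackR();o=bot.get_obs();print(o['time_s'],o['position'],o['joint_pos'].round(2))
C=np.array([.6461,.0711,.1929]);print(rel(C-M[:,2]*.095,M),rel(C-M[:,2]*.025,M))
a=bot.capture('top');b=bot.capture('scene')
t=a[90:200,250:400,::-1];s=b[140:250,290:440,::-1]
cv2.imwrite('pics/c.png',np.vstack([cv2.resize(i,None,fx=2.7,fy=2.7,interpolation=cv2.INTER_CUBIC) for i in(t,s)]))
E
```

```text
2.3 [0.58315175 0.07806325 0.26574329] [-1.    0.03  0.61  2.29  1.05  0.34  0.17]
(array([ 0. , -1.6,  1.5]), array([ 0.1 ,  0.08, -0.04])) (array([ 0.1, -1.8, 71.5]), array([ 0.1 ,  0.08, -0.04]))
```

View pics/c.png

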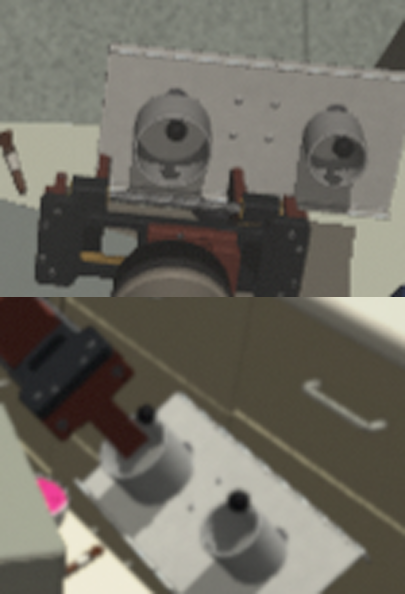

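The gripper straddles the large ring: fingers at u≈105 and 237 in the crop, ring centre about 172. Going in along the peg.

Call:
carry_out(motion=[[87,[0,-1.7,10],[0,0,0]],[87,[0,-1.7,25],[0,0,0]],[87,[0,-1.7,40],[0,0,0]],[87,[0,-1.7,52],[0,0,0]],[87,[0,-1.7,62],[0,0,0]],[87,[0,-1.7,68],[0,0,0]],[87,[0,-1.7,71],[0,0,0]],[87,[0,-1.7,71],[0,0,0]]])

```text
time_s: 3.2
position: [0.6298, 0.0723, 0.2122]
eef_rot: [0.04, 0.936, -0.014, 0.351]
ft_force: [0.3, -0.1, 0.0]
finger_gap: 0.0869
grip_force: 0.0
```

Call:
carry_out(motion=[[70,[0,0,0],[0,0,0]],[66,[0,0,0],[0,0,0]],[63,[0,0,0],[0,0,0]],[61,[0,0,0],[0,0,0]],[59,[0,0,0],[0,0,0]],[57,[0,0,0],[0,0,0]],[55,[0,0,0],[0,0,0]],[55,[0,0,0],[0,0,0]]], grip_force=15)

```text
time_s: 4.0
position: [0.6296, 0.072, 0.2118]
eef_rot: [0.04, 0.936, -0.014, 0.35]
ft_force: [-5.0, -1.2, 6.4]
finger_gap: 0.0607
grip_force: 15.0
```

```bash
python3 - <<'E'
from h import *
M=rackR();o=bot.get_obs();print(o['time_s'],o['position'],o['joint_pos'].round(2),o['ft_force'],o['torque'],o['finger_gap'])
C=np.array([.6461,.0711,.1929]);print(rel(C-M[:,2]*.025,M))
E
```

```text
4.0 [0.62963085 0.07195631 0.21176559] [-0.77  0.23  0.47  2.25  1.41  0.18 -0.21] [-5.04209381 -1.18586773  6.41160581] [-0.28910461  0.72565634 -0.2968734 ] 0.06071824299993121
(array([-0.1,  0.5,  0.1]), array([ 0.05,  0.07, -0.06]))
```

Call:
carry_out(motion=[[55,[0,0,-2],[0,0,0]],[55,[0,0,-6],[0,0,0]],[55,[0,0,-12],[0,0,0]],[55,[0,0,-12],[0,0,0]]], grip_force=20)

```text
time_s: 4.4
position: [0.6229, 0.0731, 0.2221]
eef_rot: [0.04, 0.935, -0.014, 0.351]
ft_force: [2.5, 0.3, 1.5]
finger_gap: 0.0604
grip_force: 20.0
```

Call:
carry_out(motion=[[55,[-2,0,-2],[0,0,0]],[55,[-4,0,-15],[0,0,0]],[55,[-4,0,-30],[0,0,0]],[55,[-4,0,-45],[0,0,0]],[55,[-4,0,-62],[0,0,0]],[55,[-4,0,-80],[0,0,0]],[55,[-4,0,-95],[0,0,0]],[55,[-4,0,-95],[0,0,0]]])

```text
time_s: 5.2
position: [0.5621, 0.0783, 0.2957]
eef_rot: [0.039, 0.936, -0.013, 0.351]
ft_force: [0.2, 0.0, -2.4]
finger_gap: 0.0604
grip_force: 20.0
```

```bash
python3 - <<'E'
from h import *
o=bot.get_obs();print(o['time_s'],o['position'],o['joint_pos'].round(2),o['ft_force'].round(2),o['finger_gap'])
Md=np.array([[0,1.,0],[1,0,0],[0,0,-1]])  # tool y=+x
print(rel((.50,-.01,.36),Md))
# measured former centre candidates
t=cv2.imread('pics/top0.png')
w=cv2.resize(t[210:260,320:375],None,fx=8,fy=8,interpolation=cv2.INTER_CUBIC);cv2.imwrite('pics/w.png',cv2.convertScaleAbs(w,alpha=2.0))
E
```

```text
5.2 [0.5620674  0.07828666 0.29569689] [-0.79 -0.06  0.35  2.28  0.95  0.44  0.26] [ 0.23  0.04 -2.44] 0.0604288335341845
(array([ -1.4, -92.9, -84.5]), array([30.6 , 32.98, 81.22]))
```

View pics/w.png

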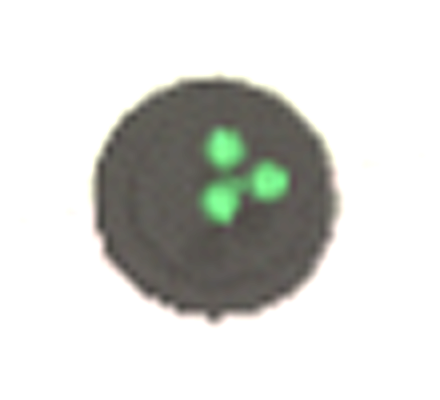

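Ring is held (about 2.4 N weight). The former's flange centre is at top pixel (346.5,234). Now I'll turn the ring upright.

Call:
carry_out(motion=[[55,[0,-8,-15],[2.5,2.7,6.7]],[55,[0,-16,-30],[5.1,5.5,13.5]],[55,[0,-24,-45],[7.6,8.2,20.2]],[55,[0,-32,-60],[10.2,11,27]],[55,[0,-40,-70],[12.7,13.7,33.7]],[55,[-1,-48,-84],[15.3,16.5,40.6]],[55,[-1,-56,-84],[17.8,19.2,47.3]],[55,[-1,-64,-84],[20.4,22,54.1]],[55,[-1,-72,-84],[22.9,24.7,60.9]],[55,[-1,-80,-84],[25.5,27.5,67.7]],[55,[-1,-88,-84],[28,30.2,74.4]],[55,[-1,-93,-84],[30.6,33,81.2]]])

```text
time_s: 6.4
position: [0.5011, -0.0112, 0.3579]
eef_rot: [0.709, 0.705, -0.002, -0.001]
ft_force: [0.5, -0.5, -1.9]
finger_gap: 0.0604
grip_force: 20.0
```

```bash
python3 - <<'E'
from h import *
o=bot.get_obs();print(o['time_s'],o['position'],o['joint_pos'].round(2),o['ft_force'].round(2),o['finger_gap'])
Md=np.array([[0,1.,0],[1,0,0],[0,0,-1]])
print(onz('top',346.5,234,.006),rel((.466,-.0248,.15),Md))
E
```

```text
6.4 [ 0.5011382  -0.01123377  0.3578911 ] [-0.64  0.08  0.58  1.82 -0.04  1.26 -0.05] [ 0.45 -0.46 -1.87] 0.060381784845496486
[ 0.4661654  -0.02495925  0.006     ] (array([-13.4, -34.4, 208. ]), array([-0.19,  0.1 , -0.38]))
```

Call:
carry_out(motion=[[55,[-7,-17,20],[0,0,0]],[55,[-13.5,-34.5,50],[-0.2,0.1,-0.4]],[55,[-13.5,-34.5,85],[-0.2,0.1,-0.4]],[55,[-13.5,-34.5,120],[-0.2,0.1,-0.4]],[55,[-13.5,-34.5,155],[-0.2,0.1,-0.4]],[55,[-13.5,-34.5,185],[-0.2,0.1,-0.4]],[55,[-13.5,-34.5,202],[-0.2,0.1,-0.4]],[55,[-13.5,-34.5,208],[-0.2,0.1,-0.4]],[55,[-13.5,-34.5,208],[-0.2,0.1,-0.4]],[55,[-13.5,-34.5,208],[-0.2,0.1,-0.4]]])

```text
time_s: 7.4
position: [0.4666, -0.0245, 0.1514]
eef_rot: [0.705, 0.709, 0.001, 0.001]
ft_force: [0.1, 0.2, -1.6]
finger_gap: 0.0603
grip_force: 20.0
```

```bash
python3 - <<'E'
from h import *
o=bot.get_obs();print(o['time_s'],o['position'],o['joint_pos'].round(2),o['ft_force'].round(2),o['eef_rot'])
P=o['position']
for n in('top','scene'):print(n,proj(n,P),proj(n,P-[0,0,.025]),proj(n,[.466,-.025,.01]))
a=bot.capture('top');b=bot.capture('scene')
cv2.imwrite('pics/d0t.png',a[:,:,::-1]);cv2.imwrite('pics/d0s.png',b[:,:,::-1])
t=a[190:270,290:410,::-1];s=b[180:300,270:450,::-1]
cv2.imwrite('pics/d.png',np.hstack([cv2.convertScaleAbs(cv2.resize(i,(390,260),interpolation=cv2.INTER_CUBIC),alpha=1.6) for i in(t,s)]))
E
```

```text
7.4 [ 0.4665969  -0.02447689  0.15138111] [-0.55  0.27  0.55  2.15 -0.2   0.77  0.13] [ 0.09  0.22 -1.58] [0.70500999 0.70919539 0.00110492 0.00126082]
top [355.97854238 225.30349087] [354.14701878 226.91416875] [346.75611789 233.86059962]
scene [297.32408863 271.89105759] [296.73538701 281.54558121] [294.13337387 322.38844389]
```

View pics/d.png

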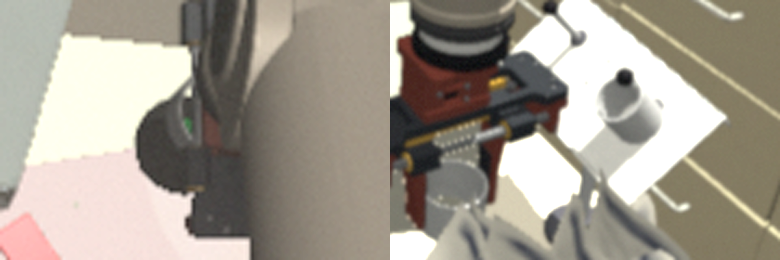

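The top view shows the dark former disc and a sliver of green through the ring, mostly hidden by the hand. The scene view shows the ring's upper rim at about (300,265). I'll zoom in to measure the ring's place in the jaws.

```bash
python3 - <<'E'
from h import *
s=cv2.imread('pics/d0s.png');t=cv2.imread('pics/d0t.png')
i=cv2.convertScaleAbs(cv2.resize(s[240:300,275:335],(480,480),interpolation=cv2.INTER_CUBIC),alpha=1.6)
j=cv2.convertScaleAbs(cv2.resize(t[210:250,325:365],(320,320),interpolation=cv2.INTER_CUBIC),alpha=2.2)
P=np.array([.4666,-.0245,.1514]);th=np.linspace(0,2*np.pi,24)
for h,r in((.045,.03),(.0,.03)):
  for a in th:
    q=P+[r*np.cos(a),r*np.sin(a),h-.025]
    u,v=proj('scene',q);cv2.circle(i,(int((u-275+.5)*8),int((v-240+.5)*8)),2,(0,0,255) if h else (255,0,0),-1)
    u,v=proj('top',q);cv2.circle(j,(int((u-325+.5)*8),int((v-210+.5)*8)),2,(0,0,255) if h else (255,0,0),-1)
k=np.zeros((480,800,3),'uint8');k[:,:480]=i;k[:320,480:]=j;cv2.imwrite('pics/e.png',k)
E
```

```text
(no output)
```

View pics/e.png

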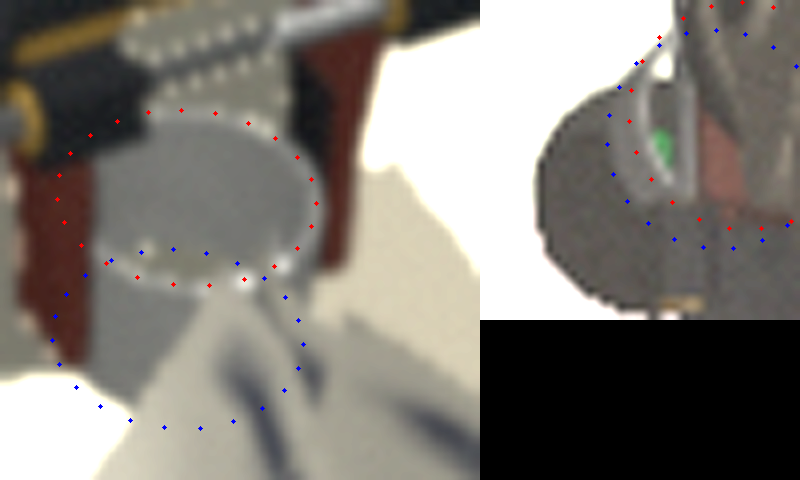

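Call:
carry_out(motion=[[55,[1,-0.4,20],[0,0,0]],[55,[1,-0.4,45],[0,0,0]],[55,[1,-0.4,70],[0,0,0]],[55,[1,-0.4,88],[0,0,0]],[55,[1,-0.4,98],[0,0,0]],[55,[1,-0.4,101],[0,0,0]],[55,[1,-0.4,101],[0,0,0]],[55,[1,-0.4,101],[0,0,0]]])

```text
time_s: 8.3
position: [0.4665, -0.0232, 0.0507]
eef_rot: [0.705, 0.709, 0.002, 0.001]
ft_force: [0.1, -0.2, -2.2]
finger_gap: 0.0609
grip_force: 20.0
```

```bash
python3 - <<'E'
from h import *
o=bot.get_obs();print(o['time_s'],o['position'],o['joint_pos'].round(2),o['ft_force'].round(2),o['torque'].round(3))
P=o['position']
t=bot.capture('top');s=bot.capture('scene')
cv2.imwrite('pics/f0t.png',t[:,:,::-1])
j=cv2.convertScaleAbs(cv2.resize(t[210:260,320:370,::-1],(500,500),interpolation=cv2.INTER_CUBIC),alpha=2.2)
for c,z,r,col in((P[:2],P[2]-.025,.03,(255,0,0)),(P[:2],P[2]+.02,.03,(0,0,255)),((.4662,-.025),.01,.037,(0,255,255)),((.4662,-.025),.018,.0255,(255,255,0))):
  for a in np.linspace(0,6.28,30):
    u,v=proj('top',[c[0]+r*np.cos(a),c[1]+r*np.sin(a),z]);cv2.circle(j,(int((u-320+.5)*10),int((v-210+.5)*10)),1,col,-1)
cv2.imwrite('pics/f.png',j)
E
```

```text
8.3 [ 0.46651047 -0.02318058  0.05074028] [-0.44  0.45  0.44  2.21 -0.37  0.54  0.28] [ 0.06 -0.22 -2.2 ] [-0.005  0.013  0.01 ]
```

View pics/f.png

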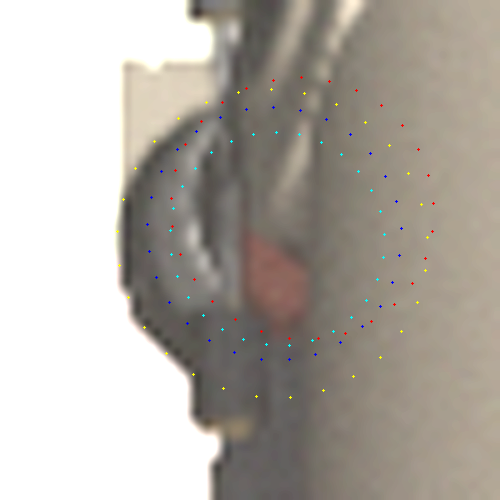

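```bash
python3 - <<'E'
from h import *
for f,y in(('d0t',range(222,236,2)),('f0t',range(226,242,2))):
    g=cv2.imread(f'pics/{f}.png').max(2)
    print(f,'cols',list(range(328,350)))
    for r in y:print(r,g[r,328:350])
P={'d0t':np.array([.4666,-.0245,.1514]),'f0t':np.array([.4665,-.0232,.0507])}
for f,p in P.items():
    for dy in(0,-.003):
        for nm,r,h in(('up_out',.03,.045),('up_in',.0275,.045),('lo_out',.03,0)):
            pts=np.array([proj('top',p+[r*np.cos(a),dy+r*np.sin(a),h-.025]) for a in np.linspace(0,6.283,721)])
            print(f,dy,nm,[ (row,round(pts[(abs(pts[:,1]-row)<.3)][:,0].min(),1)) for row in(226,230,234)])
p=P['d0t'];print('scene jac per -y mm',proj('scene',p+[0,-.001,.02])-proj('scene',p+[0,0,.02]),'x',proj('scene',p+[.001,0,.02])-proj('scene',p+[0,0,.02]))
g=cv2.imread('pics/d0s.png').max(2)
print('scene cols 306..322')
for r in range(254,276,3):print(r,g[r,306:322])
for nm,r in(('out',.03),('in',.0275)):
    pts=np.array([proj('scene',p+[r*np.cos(a),r*np.sin(a),.02]) for a in np.linspace(0,6.283,1441)])
    print(nm,[(row,round(pts[abs(pts[:,1]-row)<.3][:,0].max(),1)) for row in range(254,276,3)])
E
```

```text
d0t cols [328, 329, 330, 331, 332, 333, 334, 335, 336, 337, 338, 339, 340, 341, 342, 343, 344, 345, 346, 347, 348, 349]
222 [168 168 169 167 167 167 168 168 160 125  75  47  46  50  54  56  64  76
  50  46  46  49]
224 [169 167 168 167 167 168 154  92  47  47  47  47  50  52  55  56  64  78
  54  46  44  47]
226 [168 169 168 167 163 136  56  46  45  44  44  44  44  52  57  57  60  68
  62  64  51  45]
228 [168 169 169 164 135  46  42  42  41  41  43  42  42  49  58  56  57  66
  82  74  70  49]
230 [167 168 166 148  45  42  42  44  41  41  41  43  39  46  55  56  54  55
  66  83  65  51]
232 [167 168 158 114  41  43  45  40  42  40  43  42  40  41  47  53  56  57
  55  63  80  63]
234 [167 168 159 116  42  42  41  40  40  40  41  43  41  43  42  44  54  59
  57  54  53  56]
f0t cols [328, 329, 330, 331, 332, 333, 334, 335, 336, 337, 338, 339, 340, 341, 342, 343, 344, 345, 346, 347, 348, 349]
226 [171 170 171 156 100  85  43  42  47  54  65  72  37  44  48  40  47  53
  50  54  63  79]
228 [170 172 171 155  84  44  42  48  55  59  62  57  42  40  45  50  44  51
  52  57  72  67]
230 [
[... 551 characters left out ...]
  60  62  62]
d0t 0 up_out [(226, np.float64(343.4)), (230, np.float64(344.6)), (234, np.float64(347.4))]
d0t 0 up_in [(226, np.float64(344.6)), (230, np.float64(345.9)), (234, np.float64(349.1))]
d0t 0 lo_out [(226, np.float64(340.4)), (230, np.float64(340.8)), (234, np.float64(342.4))]Traceback (most recent call last):
  File "<stdin>", line 10, in <module>
  File "h.py", line 11, in proj
    c,M,e=cam(n);q=M.T@(np.array(p)-e);return np.array([c['cx']+c['fx']*q[0]/q[2],c['cy']+c['fy']*q[1]/q[2]])
          ~~~^^^
  File "h.py", line 5, in cam
    c=bot.calibration(n);return c,R.from_quat(c['orientation']).as_matrix(),np.array(c['eye'])
ValueError: time passes only in moves, steps and waits
```

```bash
sed -i 's/^def cam(n):/import functools\n@functools.cache\ndef cam(n):/' h.py; python3 - <<'E'
from h import *
P={'d0t':np.array([.4666,-.0245,.1514]),'f0t':np.array([.4665,-.0232,.0507])}
for f,p in P.items():
    for dy in(0,-.002):
        for nm,r,h in(('up_out',.03,.045),('up_in',.0275,.045),('lo_out',.03,0)):
            pts=np.array([proj('top',p+[r*np.cos(a),dy+r*np.sin(a),h-.025]) for a in np.linspace(0,6.283,721)])
            print(f,dy,nm,[ (row,round(pts[(abs(pts[:,1]-row)<.3)][:,0].min(),1)) for row in(226,230,234,238)if (abs(pts[:,1]-row)<.3).any()])
p=P['d0t'];print('scene jac per -y mm',proj('scene',p+[0,-.001,.02])-proj('scene',p+[0,0,.02]),'x',proj('scene',p+[.001,0,.02])-proj('scene',p+[0,0,.02]))
g=cv2.imread('pics/d0s.png').max(2)
print('scene cols 306..322')
for r in range(254,276,3):print(r,g[r,306:322])
for nm,r in(('out',.03),('in',.0275)):
    pts=np.array([proj('scene',p+[r*np.cos(a),r*np.sin(a),.02]) for a in np.linspace(0,6.283,1441)])
    print(nm,[(row,round(pts[abs(pts[:,1]-row)<.3][:,0].max(),1)) for row in range(254,276,3)])
E
```

```text
d0t 0 up_out [(226, np.float64(343.4)), (230, np.float64(344.6)), (234, np.float64(347.4)), (238, np.float64(354.1))]
d0t 0 up_in [(226, np.float64(344.6)), (230, np.float64(345.9)), (234, np.float64(349.1))]
d0t 0 lo_out [(226, np.float64(340.4)), (230, np.float64(340.8)), (234, np.float64(342.4)), (238, np.float64(346.0))]
d0t -0.002 up_out [(226, np.float64(344.3)), (230, np.float64(345.6)), (234, np.float64(348.3)), (238, np.float64(355.0))]
d0t -0.002 up_in [(226, np.float64(345.5)), (230, np.float64(346.8)), (234, np.float64(350.1))]
d0t -0.002 lo_out [(226, np.float64(341.3)), (230, np.float64(341.7)), (234, np.float64(343.3)), (238, np.float64(346.9))]
f0t 0 up_out [(226, np.float64(337.2)), (230, np.float64(336.6)), (234, np.float64(337.1)), (238, np.float64(339.1))]
f0t 0 up_in [(226, np.float64(338.3)), (230, np.float64(337.7)), (234, np.float64(338.3)), (238, np.float64(340.4))]
f0t 0 lo_out [(226, np.float64(336.0)), (230, np.float64(334.5)), (234, np.float64(334.3)), (238, np.float64(335.4))]
f0t -0.002 up_out [(226, np.float64(338.0)), (230, np.float64(337.5)), (234, n
[... 677 characters left out ...]
1  71  71  70  72  81  88  68  52  50  65  99 128 135]
269 [ 73  75  78  81  73  72  82  88  78  52  48  54  77 112 131 136]
272 [ 78  85  93 112 124 103  79  68  54  47  50  64  94 125 135 136]
275 [128  92  90  93  86  77  71  81 108 124 128 132 134 135 136 136]
out [(254, np.float64(303.7)), (257, np.float64(309.7)), (260, np.float64(312.6)), (263, np.float64(313.9)), (266, np.float64(314.0)), (269, np.float64(313.0)), (272, np.float64(310.4)), (275, np.float64(303.9))]Traceback (most recent call last):
  File "<stdin>", line 14, in <module>
    return umr_maximum(a, axis, None, out, keepdims, initial, where)
ValueError: zero-size array to reduction operation maximum which has no identity
```

Call:
carry_out(motion=[[55,[-1.2,-0.3,2],[0,0,0]],[55,[-1.2,-0.3,4],[0,0,0]],[55,[-1.2,-0.3,5.5],[0,0,0]],[55,[-1.2,-0.3,6.5],[0,0,0]],[55,[-1.2,-0.3,7.5],[0,0,0]],[55,[-1.2,-0.3,8.5],[0,0,0]],[55,[-1.2,-0.3,9],[0,0,0]],[55,[-1.2,-0.3,9],[0,0,0]]], grip_force=12)

```text
time_s: 9.2
position: [0.4653, -0.0244, 0.0408]
eef_rot: [0.705, 0.709, 0.001, 0.001]
ft_force: [-0.5, 0.7, -1.2]
finger_gap: 0.0606
grip_force: 12.0
```

Call:
carry_out(motion=[[55,[0,0,0.7],[0,0,0]],[55,[0,0,1.4],[0,0,0]],[55,[0,0,2],[0,0,0]],[55,[0,0,2.5],[0,0,0]],[55,[0,0,2.5],[0,0,0]]])

```text
time_s: 9.7
position: [0.4652, -0.0244, 0.0383]
eef_rot: [0.705, 0.709, 0.001, 0.001]
ft_force: [-2.3, -0.3, -1.7]
finger_gap: 0.0606
grip_force: 12.0
```

Call:
carry_out(motion=[[55,[0,-0.4,0.5],[0,0,0]],[55,[0,-0.4,1.2],[0,0,0]],[55,[0,-0.4,1.8],[0,0,0]],[55,[0,-0.4,2.2],[0,0,0]],[55,[0,-0.4,2.2],[0,0,0]]])

```text
time_s: 10.2
position: [0.4651, -0.0244, 0.0361]
eef_rot: [0.705, 0.709, 0.001, 0.001]
ft_force: [-0.8, -1.1, -0.8]
finger_gap: 0.061
grip_force: 12.0
```

Call:
carry_out(motion=[[55,[-0.2,-0.5,0.6],[0,0,0]],[55,[-0.2,-0.5,1.2],[0,0,0]],[55,[-0.2,-0.5,1.2],[0,0,0]]])

```text
time_s: 10.5
position: [0.4649, -0.0245, 0.0351]
eef_rot: [0.705, 0.709, 0.001, 0.001]
ft_force: [-0.5, 0.4, 0.7]
finger_gap: 0.0608
grip_force: 12.0
```

Call:
carry_out(motion=[[55,[0,0,0.5],[0,0,0]],[55,[0,0,1],[0,0,0]],[55,[0,0,1.5],[0,0,0]],[55,[0,0,1.5],[0,0,0]]])

```text
time_s: 10.9
position: [0.465, -0.0237, 0.0339]
eef_rot: [0.705, 0.71, 0.002, 0.001]
ft_force: [-1.6, 3.3, 6.3]
finger_gap: 0.0609
grip_force: 12.0
```

Call:
carry_out(motion=[[62,[0,0,0.3],[0,0,0]],[64,[0,0,0],[0,0,0]],[68,[0,0,0],[0,0,0]],[74,[0,0,0],[0,0,0]],[82,[0,0,0],[0,0,0]],[86,[0,0,0],[0,0,0]],[86,[0,0,0],[0,0,0]]])

```text
time_s: 11.6
position: [0.4646, -0.0247, 0.0335]
eef_rot: [0.705, 0.709, 0.001, 0.001]
ft_force: [1.1, 0.3, 0.1]
finger_gap: 0.0857
grip_force: 0.0
```

Call:
carry_out(motion=[[86,[0,0,-5],[0,0,0]],[86,[0,0,-15],[0,0,0]],[86,[0,0,-30],[0,0,0]],[86,[0,0,-60],[0,0,0]],[86,[0,0,-100],[0,0,0]],[86,[0,0,-150],[0,0,0]],[86,[0,-20,-190],[0,0,0]],[86,[30,-25,-230],[0,0,0]],[86,[70,-25,-250],[0,0,0]],[86,[110,-25,-250],[0,0,0]],[86,[150,-25,-250],[0,0,0]],[86,[200,-25,-250],[0,0,0]]])

```text
time_s: 12.8
position: [0.4376, 0.1753, 0.2848]
eef_rot: [0.706, 0.708, 0.002, 0.001]
ft_force: [1.4, 0.2, 0.4]
finger_gap: 0.0858
grip_force: 0.0
```

```bash
python3 - <<'E'
from h import *
o=bot.get_obs();print(o['time_s'],o['position'],o['joint_pos'].round(2))
t=bot.capture('top')[:,:,::-1];s=bot.capture('scene')[:,:,::-1];cv2.imwrite('pics/g0.png',t)
a=cv2.convertScaleAbs(cv2.resize(t[210:255,322:367],(450,450),interpolation=cv2.INTER_CUBIC),alpha=2.2)
b=cv2.resize(t[100:290,200:400],(350,332),interpolation=cv2.INTER_CUBIC)
for z,r,col in((.01,.03,(255,0,0)),(.055,.03,(0,0,255)),(.01,.037,(0,255,255))):
  for q in np.linspace(0,6.28,40):
    u,v=proj('top',[.4662+r*np.cos(q),-.025+r*np.sin(q),z]);cv2.circle(a,(int((u-322+.5)*10),int((v-210+.5)*10)),1,col,-1)
k=np.zeros((450,800,3),'uint8');k[:,:450]=a;k[:332,450:]=b;cv2.imwrite('pics/g.png',k)
E
```

```text
12.8 [0.43763343 0.17534655 0.28477301] [-0.92  0.07  0.43  1.99 -0.03  1.09 -0.47]
```

View pics/g.png

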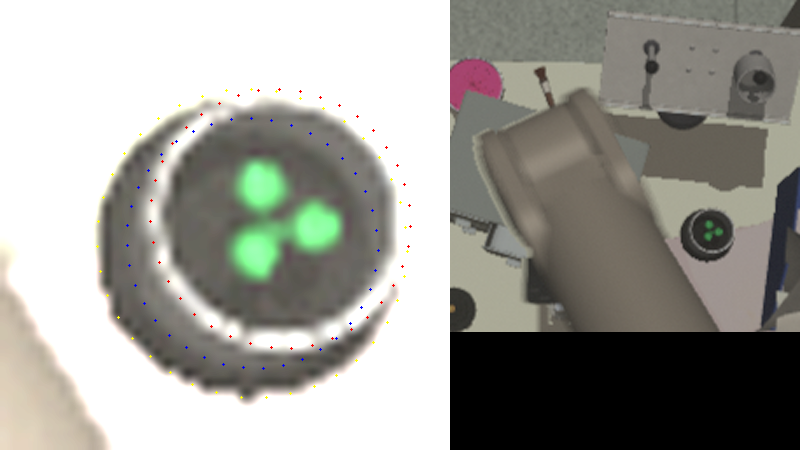

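The ring stands round the wax: its rim spans about (148–397, 102–350) in the crop, which matches the predicted seated rim on the left and bottom. The small ring still hangs. One numeric check before handing in.

```bash
python3 - <<'E'
from h import *
t=cv2.imread('pics/g0.png');g=cv2.resize(t[210:255,322:367].max(2),None,fx=8,fy=8,interpolation=cv2.INTER_CUBIC)
c0=proj('top',[.4662,-.025,.055]);pts=[];pr=[]
for q in np.linspace(0,2*np.pi,72,endpoint=False):   # first strong rise going outward from bore
    rs=np.arange(8.5,15,.1);U=c0[0]+rs*np.cos(q);V=c0[1]+rs*np.sin(q)
    p=np.array([g[int((v-210+.5)*8),int((u-322+.5)*8)] for u,v in zip(U,V)],float)
    k=np.argmax(np.gradient(cv2.GaussianBlur(p[None],(0,0),3)[0])[:45]);pts.append((U[k],V[k]))
pts=np.array(pts,'float32');print('bore fit',cv2.fitEllipseAMS(pts))
for z in(.055,.059,.063):
    p=np.array([proj('top',[.4662+.0275*np.cos(q),-.025+.0275*np.sin(q),z]) for q in np.linspace(0,6.28,60)],'float32');print(z,cv2.fitEllipse(p))
E
```

```text
bore fit ((349.5821533203125, 231.2335205078125), (22.83859634399414, 23.35446548461914), 103.71084594726562)
0.055 ((349.5384216308594, 231.38671875), (23.450838088989258, 24.085397720336914), 129.63758850097656)
0.059 ((349.7956237792969, 231.1619873046875), (23.522520065307617, 24.161531448364258), 129.5830535888672)
0.063 ((350.0544738769531, 230.9358367919922), (23.59463882446289, 24.23815155029297), 129.5294189453125)
```

The bore centre matches the seated prediction to about 0.15 px, so the ring is home.

```bash
python3 -c "
from bench import bot
print(bot.close_job())"
```

```text
the job is handed in; nothing more can be done
None
```

I handed the job in with the large ring over the wax on the large former. The top camera and the contact force both agree it sits flat on the flange; no verdict came back. The small ring still hangs on its peg, and I kept the arm clear of the wax, bottles and pink block.

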